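# Ready the scale cup and the scoop

## Task

Stand the small steel cup without a handle upright in the middle of the scale's round pan and let go of it. Then draw the metal scoop out of its sloping holster, turn it level with its open side up, and finish while still holding it like that, its trough straight above the cup, close over the rim but touching nothing. Leave the wooden paddle and everything else on the table where it is.

Things in the scene. Friction and masses are not known exactly. Their poses are not given: they have to be found in the camera images.
- cup: Small plain steel cup without a handle, open at the top: 56 mm across at the rim, 54 mm at the foot, 58 mm tall, wall 3 mm, about 90 g. It starts standing upright on the table. Origin: centre of its underside; z up.
- scale: White kitchen scale, fixed: a box 110 x 110 x 42 mm with a small round steel pan on a 32 mm thick stem. The pan is rigid, does not sink, 80 mm across, flat, its top 76 mm above the table. Origin: centre of the underside on the table.
- pan (a point): Centre of the top face of the scale's pan, where the cup is to stand, 76 mm above the table; z up.
- holster: Fixed grey stand, base 130 x 170 mm, with two equal aluminium pockets at y = +47.5 and -47.5 mm, sloping 45 degrees: they open upwards and to the holster's +x (away from the robot, give or take its yaw). Inside 48 mm wide, 29 mm high; depth along the slope 78 mm at the lower wall, 50 at the sides, 42 at the upper wall. Highest point 96 mm. Origin: centre of underside; z up.
- scoop: Steel scoop, wooden handle, 110 g, trough down in either pocket, handle rising away from the robot at about 45 degrees. Origin: on the handle's centre line, 35 mm from the trough, good to grip across y; about 120 mm above the table at the start. x: along the handle, away from the trough; z: the trough's open side. Handle 14 mm wide (y), 20 high (z), x = -35 to +75 mm. Level: x horizontal, z up.
- scoop_trough (a point): Middle of the underside of the scoop's trough (this goes over the cup): x = -67.5, y = 0, z = -13 mm in the scoop's frame. Trough: x = -100 to -35 mm, 44 mm wide, z = -13 to +13 mm, open on +z and at the front end. The scoop balances at x = -30 mm. A pull of 110 mm along its +x clears the pocket.
- paddle: Bystander: solid wooden paddle in the holster's other pocket, a block 105 x 44 x 26 mm with a round handle 16 mm thick, 85 mm beyond it. Origin near the block's upper end (100 mm up the slope), x along the handle.
- mug: Bystander: steel mug with a handle, 74 mm across, 88 mm tall; it and the small cup may swap places. Origin: centre of underside; the handle is at its +y.
- bowl: Bystander: white bowl, 116 mm across, 55 mm tall. Origin: centre of underside.
- bottle: Bystander: brown glass bottle, 52 mm across, 150 mm tall. Origin: centre of underside.
- shaker: Bystander: steel shaker, 42 mm across, 86 mm tall. Origin: centre of underside.
- dish: Bystander: small white dish, 76 mm across, 22 mm tall. Origin: centre of underside.
Not all that is in view belongs to the job. Leave any red look-alike of the scoop alone.

How it is judged (in metres and radians):
On the way, in this order (a step that is already met when the one before it is completed fails the run):
1. the small cup stands upright in the middle of the pan, let go of (horizontal distance between cup and pan below 0.02 m and z of cup in the frame of pan between -0.004 and 0.006 m and angle between cup's own z axis and vertical below 0.12 rad and contact force between cup and the fingers below 0.05 N), for 0.3 s.
2. the scoop is drawn clear of the holster and held (all of step 1 and contact force between scoop and the fingers above 1 N and contact force between scoop and holster below 0.05 N and contact force between scoop and scale below 0.05 N and contact force between scoop and cup below 0.05 N and contact force between scoop and paddle below 0.05 N and distance of scoop from where it was at the start of the episode above 0.09 m), for 0.2 s.
At the end, for the whole second after the job is handed in: Cup upright on the pan, within 20 mm of its centre, untouched by the fingers; scoop held still by the fingers, level within 15 degrees, open side up, mid trough within 25 mm of the cup's axis and 3 to 80 mm above its rim, touching neither cup, scale, holster nor paddle (all of step 1 and contact force between scoop and the fingers above 1 N and contact force between scoop and holster below 0.05 N and contact force between scoop and scale below 0.05 N and contact force between scoop and cup below 0.05 N and contact force between scoop and paddle below 0.05 N and angle between scoop's own z axis and vertical below 0.26 rad and horizontal distance between scoop_trough and cup below 0.025 m and z of scoop_trough in the frame of cup between 0.061 and 0.138 m and linear speed of scoop below 0.03 m/s); the arm keeps its last pose, push and grip.
It fails at once if the cup is tipped over (angle between cup's own z axis and vertical above 0.7 rad).
It fails at once if the wooden paddle or another bystander is moved by more than 40 mm (distance of any of paddle, mug, bowl, bottle, shaker, dish from where it was at the start of the episode above 0.04 m).
It also fails if it takes over 58 s, if anything falls off the work surface, if the arm or the gripper's body presses on something with over 40 N, if the wrist force passes 120 N, or if a joint passes its speed limit or range.

## Robot

A 6-joint arm with a two-finger parallel gripper is mounted at the origin on the work surface. World frame = base frame: x ahead of the robot, y to its left, z up, the work surface at z = 0. Lengths are in mm, angles in degrees, forces in N, time in s.
With the tool pointing down it reaches from about 350 to 725 mm from the base axis. Payload 6 kg.
Tool frame: the origin (TCP) lies at the very end of the fingers, on their centre line; the grasp point (between the pads) lies 19 mm behind it (env.hold_point_z is the z of the grasp point in the tool frame, in mm); z points along the fingers, y is the direction in which the jaws open and shut (so a half turn about z gives the same grasp; the last joint's range is limited). The gripper opens to 85 mm and grips with 20 to 120 N. Pads are 22 mm wide; open, the fingers measure 114 mm over their backs; the gripper's body (76 mm by 85 mm) begins 54 mm behind the grasp point. The pads swing forward as they close: fully open they stand 13 mm farther back than shut.
Start: joints at [-50.437, 2.303, 4.859, 0, -92.561, -19.12], TCP at [209.574, -562.185, 231.261] pointing down, gripper open.
Joint ranges: [-146.85, 146.85], [-73.84, 115.35], [-62.03, 85.46], [-188.31, 113.3], [-161.28, -10.13], [-171.36, 171.36]. Speed limits (degrees/s): [147.25, 147.25, 172.46, 180, 180, 180].

## Interface

Orientations are given as a 3x3 rotation matrix whose columns are the frame's x, y, z axes.
In Python, from cell import read_state, vision, env gives the robot as it stands. The module is installed in compiled form; this text tells all that it offers.
- The arm moves only by the shell command python3 -m crank 'ROWS' [OPENING]. ROWS is JSON, a list that holds one entry, the list of rows, each a list of 6 numbers: the shift along the tool's x, y, z in cm, then the turn, a rotation vector about the tool's x, y, z in degrees. A call has exactly 10 rows; each row is the pose to reach, as a shift and turn from the pose commanded when the call began, along the tool's axes at that moment; what a row does not reach only later rows make up. A row lasts 1/8 s, in which the tool goes at most 62.5 mm and 10.7 degrees, less where a joint would pass 70% of its speed; a pose out of reach is approached as far as the arm can. A call with a gripper value outside its range is refused whole. OPENING is the opening, from 0 (shut) to 1 (fully open), set as the call begins (- or left out, the last holds). The fingers move at their own pace and stop on an object; the grip force is fixed at half the most. Time passes only in rows, so rows that repeat a pose let the fingers close, or fill a call up. It gives the time, the measured TCP pose, the force and the opening at its end, in the units of the state.
- read_state(): the state, without advancing time (a new reading comes with each control period).
- vision.read_camera(name): name is "side" or "top" or "wrist"; returns the picture (384x512x3 uint8, red, green, blue); there is no depth.
- vision.camera_info(name): a dict with "vertical_fov" (degrees; the focal length in pixels is half the picture's height over the tangent of half this angle, whatever the lens; pixels are square), "cx", "cy" (the principal point, pixels), "origin" and "rotation" of the camera in the world. Camera axes: x right, y down, z forward; pixel columns grow to the right and rows downward; lengths in mm; the calibration is good to about 2 mm. A picture is of the moment at which its call begins: read the wrist's pose just before it. camera_info takes no time and is no camera call; for the wrist camera it gives the pose at the moment of the call.
- env.finish_job(): hands the job in, once; it reports no verdict.
The state is a dict: "time": time; "joint_pos": joint angles; "dq": joint speeds; "effort": joint torques, N m; "ee_pos": TCP position; "orientation": TCP orientation; "force": force on the tool from outside, world axes, zero at the start; "moment": the same for the moment, N m; "opening": opening from 0.0 (shut) to 1.0 (fully open).
Only numpy, scipy, OpenCV 4.12 (cv2) and the standard library are available. Lean on these libraries where they do the work, as an engineer would, in place of code of your own. Each camera call takes 0.05 s, during which the arm holds its last target.

## Working session

There is one attempt and no reset: what is moved stays moved. The work goes in short steps, Python scripts to look and compute and a shell command to move; the robot and the scene stay as the last step left them, time stands still between calls to the robot, and variables do not carry over. Pictures are saved under pics/ and viewed, and the job is handed in when it is done.

```bash
mkdir -p pics; cat > h.py <<'E'
import numpy as np, cv2
from cell import read_state, vision, env
def snap(n,f):
    ci=vision.camera_info(n); im=vision.read_camera(n)
    cv2.imwrite(f'pics/{f}.png',cv2.cvtColor(im,cv2.COLOR_RGB2BGR)); return im,ci
def K(ci): 
    f=192/np.tan(np.radians(ci['vertical_fov'])/2); return f
def ray(ci,u,v):
    d=np.array([(u-ci['cx'])/K(ci),(v-ci['cy'])/K(ci),1.]); return np.array(ci['origin'],float),np.array(ci['rotation'])@d
def onz(ci,u,v,z):
    o,d=ray(ci,u,v); return o+d*(z-o[2])/d[2]
def tri(a,b):
    (o1,d1),(o2,d2)=a,b
    s=np.linalg.lstsq(np.c_[d1,-d2],o2-o1,rcond=None)[0]
    p,q=o1+d1*s[0],o2+d2*s[1]; return (p+q)/2,np.linalg.norm(p-q)
def proj(ci,p):
    c=np.array(ci['rotation']).T@(np.array(p,float)-ci['origin']); return c[0]/c[2]*K(ci)+ci['cx'],c[1]/c[2]*K(ci)+ci['cy']
E
python3 - <<'E'
from h import *
np.set_printoptions(suppress=True,precision=4)
for n in ['side','top','wrist']:
    im,ci=snap(n,n+'0'); print(n,ci)
s=read_state(); print(s['time'],s['orientation'],env.hold_point_z)
E
```

```text
side {'vertical_fov': 50.36696247568526, 'cx': 255.57265216576366, 'cy': 196.65483892391399, 'origin': array([-135.004 ,  893.5553,  798.5495]), 'rotation': array([[-0.8101, -0.3381,  0.479 ],
       [-0.5858,  0.4342, -0.6843],
       [ 0.0234, -0.8349, -0.5498]])}
top {'vertical_fov': 47.65171464676939, 'cx': 247.37510784390685, 'cy': 192.82484427405058, 'origin': array([ 375.2911,   -6.7505, 1412.7877]), 'rotation': array([[-0.0283, -0.9938,  0.1075],
       [-0.9995,  0.0292,  0.0069],
       [-0.01  , -0.1072, -0.9942]])}
wrist {'vertical_fov': 63.311465535808985, 'cx': 249.88929624417597, 'cy': 185.09239004832364, 'origin': array([ 130.2237, -591.6204,  370.9719]), 'rotation': array([[-0.3481,  0.886 ,  0.3063],
       [ 0.9375,  0.3288,  0.1144],
       [ 0.0006,  0.327 , -0.945 ]])}
0.15 [[-0.937  -0.3493 -0.0006]
 [-0.3493  0.937   0.0013]
 [ 0.0001  0.0014 -1.    ]] -18.700000000000003
```

View pics/side0.png

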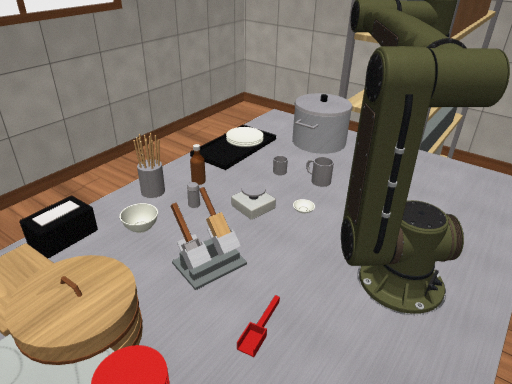

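View pics/top0.png

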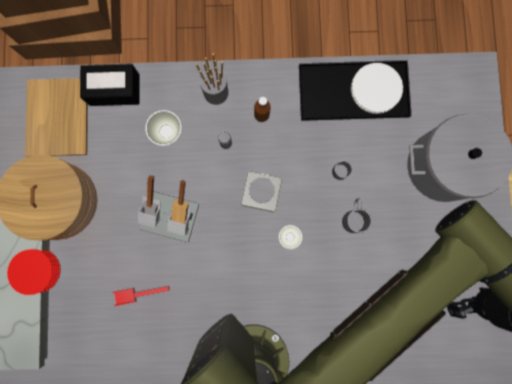

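View pics/wrist0.png

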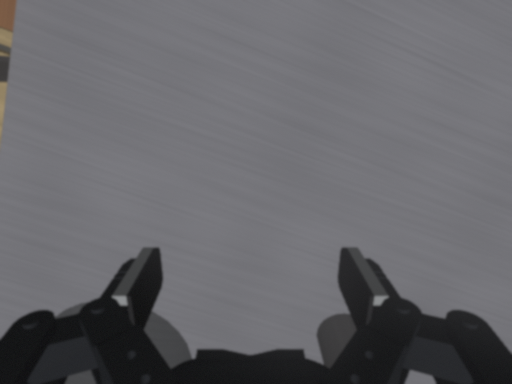

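```bash
python3 - <<'E'
from h import *
t=cv2.imread('pics/top0.png'); s=cv2.imread('pics/side0.png')
a=cv2.resize(t[150:250,125:285],None,fx=5,fy=5,interpolation=2);cv2.imwrite('pics/tz.png',a)
a=cv2.resize(s[150:290,160:300],None,fx=4,fy=4,interpolation=2);cv2.imwrite('pics/sz.png',a)
a=cv2.resize(t[150:240,310:400],None,fx=6,fy=6,interpolation=2);cv2.imwrite('pics/tc.png',a)
E
```

```text
(no output)
```

View pics/tz.png

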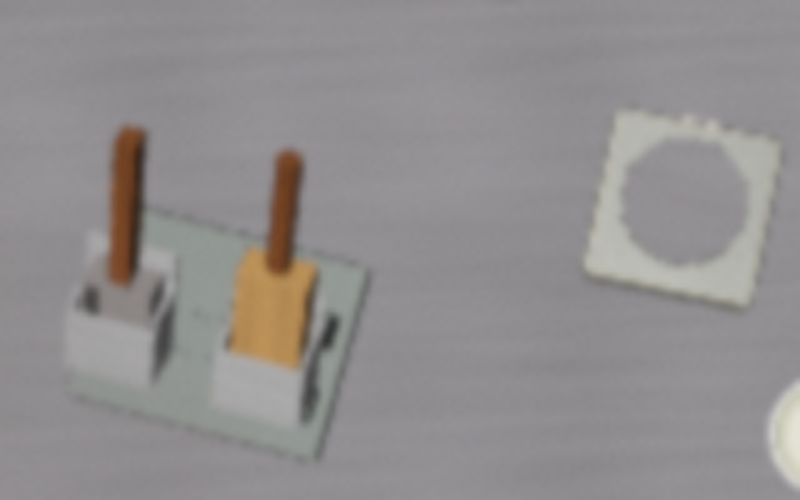

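View pics/sz.png

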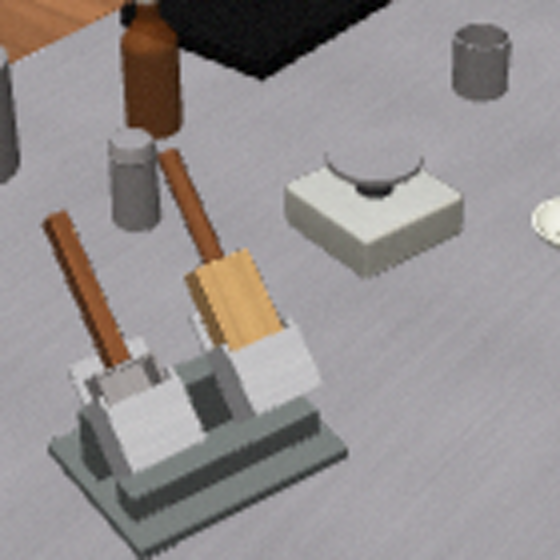

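View pics/tc.png

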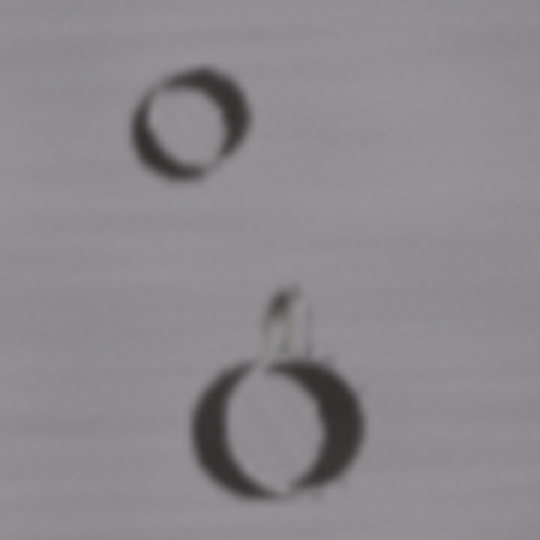

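```bash
python3 - <<'E'
from h import *
np.set_printoptions(suppress=True,precision=1)
T=vision.camera_info('top');S=vision.camera_info('side')
def z(u,v,f,a,b): return u/f+a,v/f+b
tz=lambda u,v:z(u,v,5,125,150)
sz=lambda u,v:z(u,v,4,160,150)
print('cup',onz(T,341.8,170.7,58), 'side rim',onz(S,*sz(481,33),58))
print('pan',onz(T,*tz(686,200),76),'side',onz(S,*sz(374,160),76))
print('scalecorners',[onz(T,*tz(*p),42)[:2] for p in [(617,112),(780,140),(748,305),(585,268)]])
print('holster base',[onz(T,*tz(*p),5)[:2] for p in [(370,268),(318,460),(70,397)]])
for n,a,b in [('end',(128,132),(58,220)),('base',(120,282),(118,362)),('padend',(289,157),(168,156)),('padbase',(280,270),(212,258))]:
    print(n,tri(ray(T,*tz(*a)),ray(S,*sz(*b))))
for n,p,h in [('mug',(356,220),88),('dish',(290,237),20),('shaker',(224,136),86),('bottle',(262,102),150),('bowl',(163,128),55)]:
    print(n,onz(T,*p,h))
E
```

```text
cup [ 583.  -296.2   58. ] side rim [ 592.8 -305.    58. ]
pan [527.2 -43.6  76. ] side [523.2 -33.8  76. ]
scalecorners [array([588.8,  -2.4]), array([ 567.7, -105.5]), array([463.3, -81.5]), array([489.7,  20.7])]
holster base [array([496.9, 161.2]), array([373.8, 196.8]), array([418.8, 356.9])]
end (array([563.9, 279. , 169.5]), np.float64(4.542163131831181))
base (array([486.2, 303.1,  99.9]), np.float64(4.002847530878418))
padend (array([546.4, 185.3, 180.2]), np.float64(1.160134197191691))
padbase (array([489.1, 202.1, 125.9]), np.float64(5.65214335904138))
mug [ 425.8 -325.    88. ]
dish [ 380.4 -128.8   20. ]
shaker [698.8  70.1  86. ]
bottle [783.3 -49.4 150. ]
bowl [738.5 266.5  55. ]
```

```bash
python3 -m crank '[[[-2.2,0.6,0.1,0,0,2],[-6.6,1.7,0.4,0,0,5],[-12,3.2,0.8,0,0,10],[-18,4.7,1.2,0,0,15],[-24,6.2,1.6,0,0,20],[-29.7,7.7,2,0,0,24],[-35,9.1,2.4,0,0,29],[-40,10.4,2.8,0,0,33],[-43,11.2,3,0,0,35.5],[-44.3,11.5,3.1,0,0,36.4]]]' 1; python3 - <<'E'
from h import *
np.set_printoptions(suppress=True,precision=3)
im,ci=snap('wrist','w1'); s=read_state(); print(s['time'],s['ee_pos'],s['orientation'],s['joint_pos'])
E
```

```text
time: 1.4
ee_pos: [585.5, -298.3, 199.1]
orientation: [[-0.962, 0.274, -0.002], [0.274, 0.962, 0.001], [0.002, 0.0, -1.0]]
force: [-1.2, 0.4, -0.3]
opening: 0.998
1.45 [ 585.909 -298.108  198.933] [[-0.962  0.274 -0.002]
 [ 0.274  0.962  0.001]
 [ 0.002  0.    -1.   ]] [ -9.591  11.035  10.976  -0.029 -90.033 -96.319]
```

View pics/w1.png

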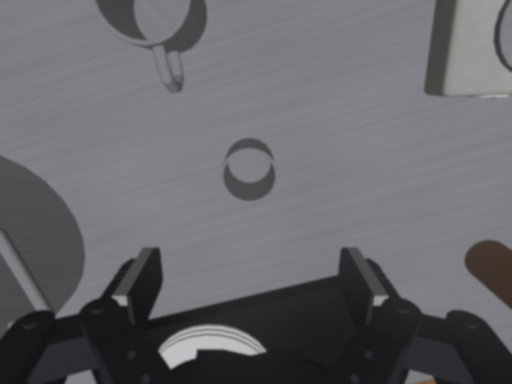

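```bash
python3 - <<'E'
from h import *
np.set_printoptions(suppress=True,precision=1)
im=cv2.imread('pics/w1.png'); ci=vision.camera_info('wrist'); print(ci['origin'],ci['rotation'][:,2])
a=cv2.resize(im[120:215,200:300],None,fx=6,fy=6,interpolation=cv2.INTER_NEAREST);cv2.imwrite('pics/w1z.png',a)
g=cv2.cvtColor(im,7)[120:215,205:295]
m=(g<100).astype(np.uint8); n,l,st,c=cv2.connectedComponentsWithStats(m); print(st,c)
for u,v,z in [(249,200,58),(249,138,0),(223,170,58),(275,170,58)]: print(onz(ci,u,v,z))
E
```

```text
[ 504.6 -275.   339.7] [ 0.3 -0.1 -0.9]
[[   0    0   90   95 7184]
 [  21   18   47   21  389]
 [  19   44   51   37  977]] [[44.6 45.7]
 [44.3 26. ]
 [44.  65.2]]
[ 612.5 -307.    58. ]
[ 564.4 -293.4    0. ]
[ 576.6 -322.2   58. ]
[ 590.1 -275.1   58. ]
```

View pics/w1z.png

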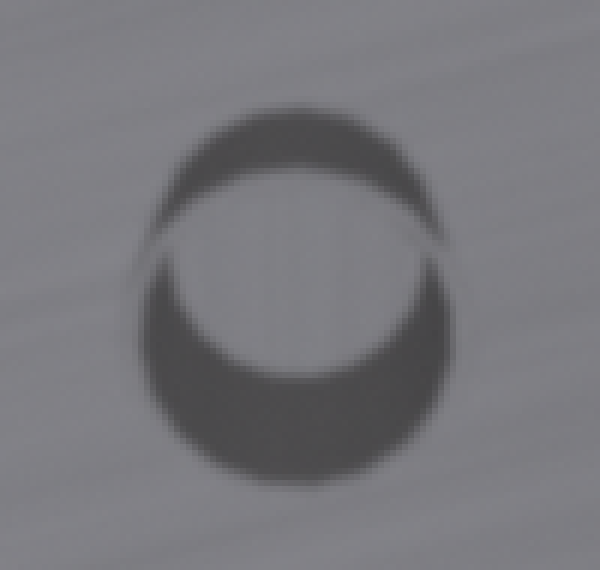

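```bash
python3 -m crank '[[[-0.1,0,1,0,0,0],[-0.2,-0.1,3.5,0,0,0],[-0.4,-0.1,7,0,0,0],[-0.4,-0.1,11,0,0,0],[-0.4,-0.1,14,0,0,0],[-0.4,-0.1,16,0,0,0],[-0.4,-0.1,17.3,0,0,0],[-0.4,-0.1,18,0,0,0],[-0.4,-0.1,18,0,0,0],[-0.4,-0.1,18,0,0,0]]]' 1 && python3 -m crank '[[[0,0,0,0,0,0],[0,0,0,0,0,0],[0,0,0,0,0,0],[0,0,0,0,0,0],[0,0,0,0,0,0],[0,0,0,0,0,0],[0,0,0,0,0,0],[0,0,0,0,0,0],[0,0,0,0,0,0],[0,0,0,0,0,0]]]' 0
```

```text
time: 2.7
ee_pos: [588.7, -301.9, 21.4]
orientation: [[-0.962, 0.275, 0.002], [0.275, 0.962, -0.001], [-0.002, -0.0, -1.0]]
force: [0.1, 0.5, -0.4]
opening: 1.002
time: 3.95
ee_pos: [588.7, -301.9, 21.3]
orientation: [[-0.962, 0.275, 0.002], [0.275, 0.962, -0.001], [-0.002, -0.0, -1.0]]
force: [-0.5, 1.3, 5.7]
opening: 0.645
```

```bash
python3 -m crank '[[[0,0,-0.5,0,0,0],[0,0,-2,0,0,0],[0,0,-4,0,0,0],[0,0,-6.5,0,0,0],[0,0,-9,0,0,0],[0,0,-11,0,0,0],[0,0,-12.4,0,0,0],[0,0,-13,0,0,0],[0,0,-13,0,0,0],[0,0,-13,0,0,0]]]' ;python3 - <<'E'
from h import *
np.set_printoptions(suppress=True,precision=3)
im,ci=snap('wrist','w2'); s=read_state(); print(s['time'],s['ee_pos'],s['orientation'],s['joint_pos'])
R=np.array(s['orientation']);print(R.T@(np.array([527,-43,135])-s['ee_pos']))
im=cv2.imread('pics/w2.png');cv2.imwrite('pics/w2z.png',cv2.resize(im,(800,600)))
E
```

```text
time: 5.2
ee_pos: [587.7, -301.5, 149.0]
orientation: [[-0.961, 0.275, -0.002], [0.275, 0.961, 0.001], [0.002, 0.0, -1.0]]
force: [-0.1, -0.4, -1.4]
opening: 0.646
5.25 [ 587.699 -301.606  149.101] [[-0.961  0.275 -0.002]
 [ 0.275  0.961  0.001]
 [ 0.002  0.    -1.   ]] [ -9.873  11.855   6.725  -0.021 -84.974 -96.087]
[129.446 231.942  14.379]
```

View pics/w2z.png

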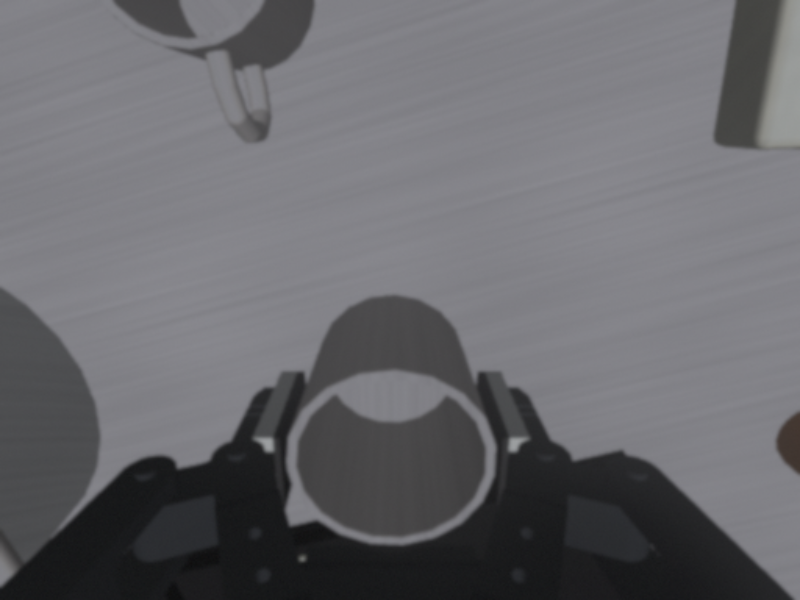

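```bash
python3 - <<'E'
from h import *
np.set_printoptions(suppress=True,precision=2)
s=read_state();R=np.array(s['orientation']);p=np.array(s['ee_pos']);ci=vision.camera_info('wrist')
c=onz(ci,250.6,292.8,p[2]+36.7);print(c,R.T@(c-p))
for u,v in [(286,457),(497,457),(391,370),(391,545)]: print(R.T@(onz(ci,u/1.5625,v/1.5625,p[2]+36.7)-p))
E
python3 -m crank '[[[0.1,1,0,0,0,0],[0.4,3.5,0,0,0,0],[0.8,6.5,0,0,0,0],[1.2,10,0,0,0,0],[1.6,13.5,0,0,0,0],[2.1,17,0,0,0,0],[2.5,20,0,0,0,0],[2.8,22.2,0,0,0,0],[2.9,23,0,0,0,0],[2.9,23.2,0,0,0,0]]]'
python3 - <<'E'
from h import *
np.set_printoptions(suppress=True,precision=3)
im,ci=snap('wrist','w3'); s=read_state(); print(s['time'],s['ee_pos'],s['orientation'],s['joint_pos'])
im=cv2.imread('pics/w3.png');cv2.imwrite('pics/w3z.png',cv2.resize(im,(800,600)))
E
```

```text
[ 584.93 -300.73  185.8 ] [  2.97   0.09 -36.69]
[  3.14 -27.01 -36.7 ]
[  3.11  27.14 -36.69]
[ 28.18  -0.03 -36.65]
[-26.05  -0.08 -36.75]
time: 6.5
ee_pos: [624.0, -70.6, 150.2]
orientation: [[-0.962, 0.275, -0.0], [0.275, 0.962, -0.0], [0.0, -0.0, -1.0]]
force: [-1.5, -0.5, -0.6]
opening: 0.643
6.55 [624.001 -70.863 150.211] [[-0.961  0.275 -0.   ]
 [ 0.275  0.961 -0.   ]
 [ 0.    -0.    -1.   ]] [  11.755    6.862    1.249    0.001  -84.397 -117.72 ]
```

View pics/w3z.png

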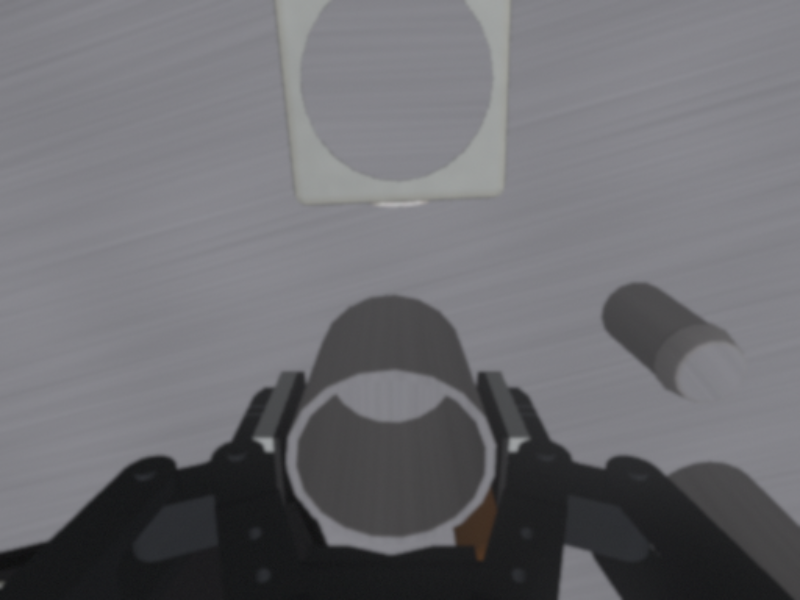

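```bash
python3 - <<'E'
from h import *
np.set_printoptions(suppress=True,precision=2)
s=read_state();R=np.array(s['orientation']);p=np.array(s['ee_pos']);ci=vision.camera_info('wrist')
for u,v in [(301,80),(494,80),(397,181)]: print(R.T@(onz(ci,u/1.5625,v/1.5625,76)-p))
# circle fit of pan edge
im=cv2.imread('pics/w3.png').astype(int); m=((im.max(2)-0)>135).astype(np.uint8)
pts=[]
for v in range(3,116):
    r=m[v,180:330]; 
    i=np.where(r==0)[0]; i=i[(i>12)&(i<138)]
    if len(i)>2 and r[:i[0]].any() and r[i[-1]:].any(): pts+= [(180+i[0],v),(180+i[-1]+1,v)]
q=np.array([onz(ci,u,v,76)[:2] for u,v in pts]);
A=np.c_[2*q,np.ones(len(q))];x=np.linalg.lstsq(A,(q**2).sum(1),rcond=None)[0];print(len(q),x[:2],np.sqrt(x[2]+x[:2]@x[:2]))
print(R.T@(np.r_[x[:2],97]-p))
E
```

```text
[100.33 -36.61  74.23]
[100.22  41.87  74.22]
[59.92  2.56 74.22]
92 [532.3  -44.94] 32.647326960385136
[95.29 -0.29 53.22]
```

```bash
python3 -m crank '[[[1,0.1,0,0,0,0],[3.5,0.1,0,0,0,0],[6.5,0.2,0,0,0,0],[9,0.2,0.3,0,0,0],[9.8,0.25,1.3,0,0,0],[9.9,0.25,2.7,0,0,0],[9.9,0.25,4,0,0,0],[9.9,0.25,4.7,0,0,0],[9.9,0.25,5,0,0,0],[9.9,0.25,5,0,0,0]]]'
python3 - <<'E'
from h import *
snap('side','s3'); s=read_state(); print(s['time'],s['ee_pos'],s['force'])
im=cv2.imread('pics/s3.png');cv2.imwrite('pics/s3z.png',cv2.resize(im[130:250,180:340],(800,600)))
E
```

```text
time: 7.8
ee_pos: [529.6, -41.2, 100.2]
orientation: [[-0.961, 0.275, -0.0], [0.275, 0.961, -0.0], [0.0, -0.0, -1.0]]
force: [0.3, -0.2, -0.3]
opening: 0.648
7.85 [529.7545268  -41.16384591 100.50712354] [-0.25564347 -0.45290912 -0.8019697 ]
```

View pics/s3z.png

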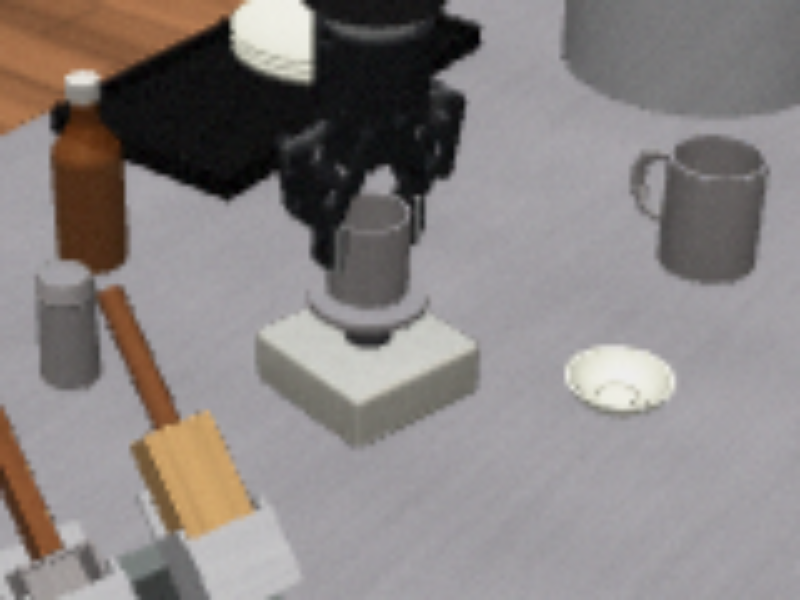

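```bash
python3 -m crank '[[[0,0,0.1,0,0,0],[0,0,0.2,0,0,0],[0,0,0.2,0,0,0],[0,0,0.25,0,0,0],[0,0,0.25,0,0,0],[0,0,0.3,0,0,0],[0,0,0.3,0,0,0],[0,0,0.3,0,0,0],[0,0,0.3,0,0,0],[0,0,0.3,0,0,0]]]'
```

```text
time: 9.1
ee_pos: [529.5, -41.1, 97.4]
orientation: [[-0.961, 0.275, 0.0], [0.275, 0.961, 0.0], [-0.0, 0.0, -1.0]]
force: [-1.4, 0.7, -0.8]
opening: 0.646
```

```bash
python3 -m crank '[[[0,0,0,0,0,0],[0,0,0,0,0,0],[0,0,0,0,0,0],[0,0,0,0,0,0],[0,0,0,0,0,0],[0,0,0,0,0,0],[0,0,0,0,0,0],[0,0,-1,0,0,0],[0,0,-3,0,0,0],[0,0,-6,0,0,0]]]' 1
python3 -m crank '[[[0,0,-3,0,0,0],[0,0,-6,0,0,0],[0,0,-9,0,0,0],[0,0,-12,0,0,0],[0,0,-14,0,0,0],[0,0,-15,0,0,0],[0,0,-15,0,0,0],[0,0,-15,0,0,0],[0,0,-15,0,0,0],[0,0,-15,0,0,0]]]' 1
python3 - <<'E'
from h import *
snap('wrist','w4'); s=read_state(); print(s['time'],s['ee_pos'],s['force'])
snap('side','s4');snap('top','t4')
im=cv2.imread('pics/w4.png');cv2.imwrite('pics/w4z.png',cv2.resize(im,(800,600)))
im=cv2.imread('pics/s4.png');cv2.imwrite('pics/s4z.png',cv2.resize(im[130:280,160:360],(800,600)))
E
```

```text
time: 10.35
ee_pos: [529.3, -41.2, 158.8]
orientation: [[-0.961, 0.275, -0.0], [0.275, 0.961, -0.0], [0.0, -0.0, -1.0]]
force: [-0.2, -0.2, -0.3]
opening: 0.996
time: 11.6
ee_pos: [529.4, -41.1, 306.8]
orientation: [[-0.961, 0.275, -0.001], [0.275, 0.961, -0.0], [0.001, -0.0, -1.0]]
force: [-0.2, -0.1, 0.4]
opening: 1.002
11.65 [529.39379355 -41.13111338 306.90893623] [ 0.41607435 -0.20291593 -0.87546767]
```

View pics/w4z.png

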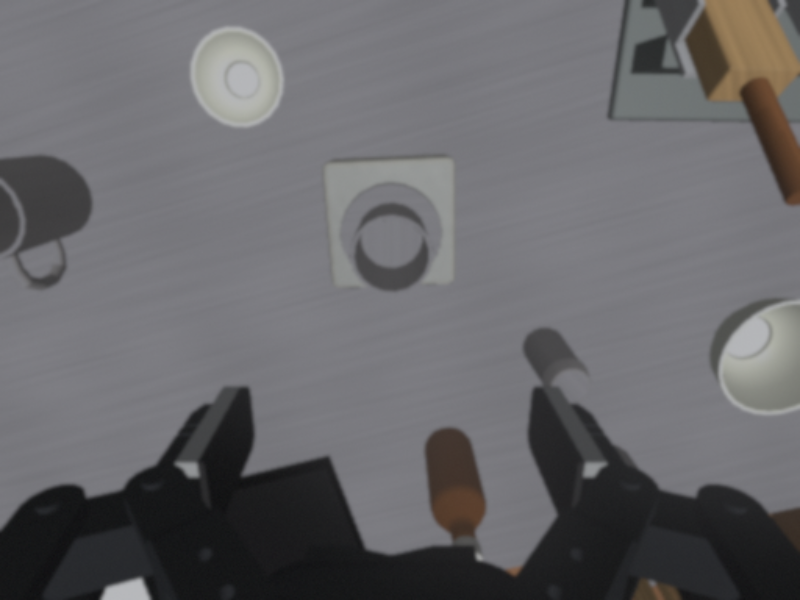

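View pics/s4z.png

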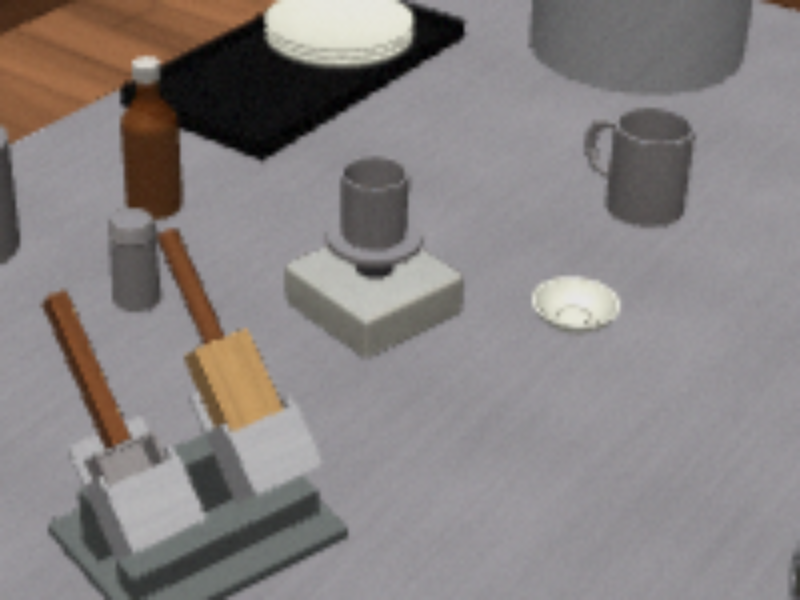

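```bash
python3 - <<'E'
from h import *
np.set_printoptions(suppress=True,precision=2)
s=read_state();R=np.array(s['orientation']);p=np.array(s['ee_pos']);ci=vision.camera_info('wrist')
f=1.5625
q=[onz(ci,u/f,v/f,134) for u,v in [(355,250),(430,250),(392,291)]]
print(q, (q[0]+q[1])/2, q[2]-25*np.array([.961,-.275,0]))
q=[onz(ci,u/f,v/f,76) for u,v in [(341,233),(442,233),(392,182)]]
print('pan',(q[0]+q[1])/2, q[2]+40*np.array([.961,-.275,0]))
E
python3 -m crank '[[[0.6,1.6,0,0,0,0],[1.8,4.8,0,0,0,0],[3.2,9,0,0,0,0],[4.7,13,0,0,0,0],[6.2,17,0,0,0,0],[7.8,21.2,0,0,0,0],[9.2,25.2,0,0,0,0],[10.5,28.8,0,0,0,0],[11.4,31.1,0,0,0,0],[11.6,31.8,0,0,0,0]]]'
python3 - <<'E'
from h import *
np.set_printoptions(suppress=True,precision=3)
snap('wrist','w5'); s=read_state(); print(s['time'],s['ee_pos'],s['orientation'],s['joint_pos'])
im=cv2.imread('pics/w5.png');cv2.imwrite('pics/w5z.png',cv2.resize(im,(800,600),interpolation=2))
E
```

```text
[array([519.44, -63.25, 134.  ]), array([533.18, -15.39, 134.  ]), array([553.95, -47.58, 134.  ])] [526.31 -39.32 134.  ] [529.92 -40.7  134.  ]
pan [527.48 -40.31  76.  ] [528.55 -40.2   76.  ]
time: 13.0
ee_pos: [504.9, 298.0, 306.9]
orientation: [[-0.962, 0.273, -0.001], [0.273, 0.962, -0.0], [0.0, -0.001, -1.0]]
force: [0.0, -0.4, 0.3]
opening: 0.999
13.05 [505.08  297.847 306.898] [[-0.962  0.274 -0.001]
 [ 0.274  0.962 -0.   ]
 [ 0.    -0.    -1.   ]] [  50.1      1.496   11.953   -0.012 -100.491 -155.992]
```

View pics/w5z.png

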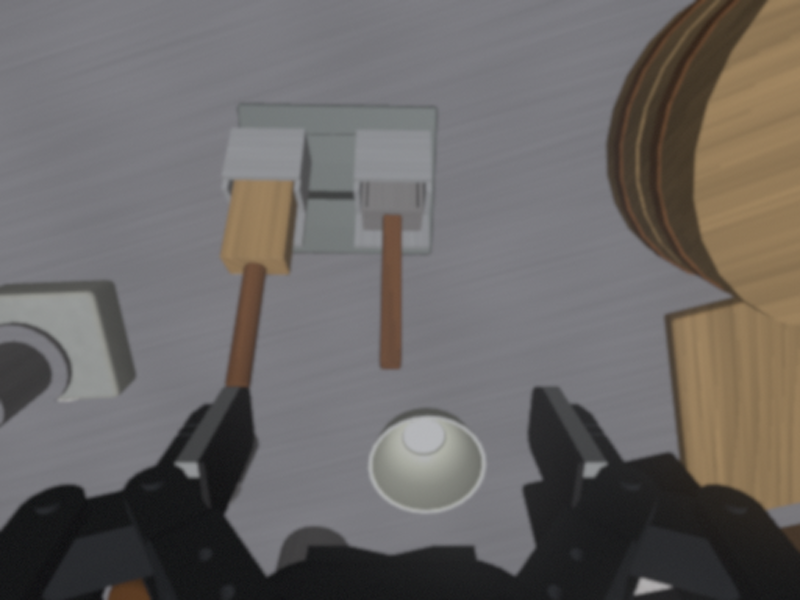

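```bash
python3 - <<'E'
from h import *
im=cv2.imread('pics/w5.png');cv2.imwrite('pics/w5y.png',cv2.resize(im[120:245,210:290],None,fx=6,fy=6,interpolation=2)[:600*2])
im=cv2.imread('pics/w5.png');cv2.imwrite('pics/w5y.png',cv2.resize(im[75:245,205:295],None,fx=3.5,fy=3.5,interpolation=2))
im=cv2.imread('pics/side0.png');cv2.imwrite('pics/s0y.png',cv2.resize(im[195:275,165:225],None,fx=7,fy=7,interpolation=2))
E
```

```text
(no output)
```

View pics/w5y.png

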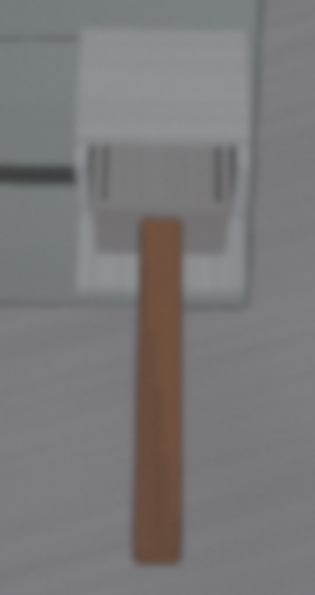

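View pics/s0y.png

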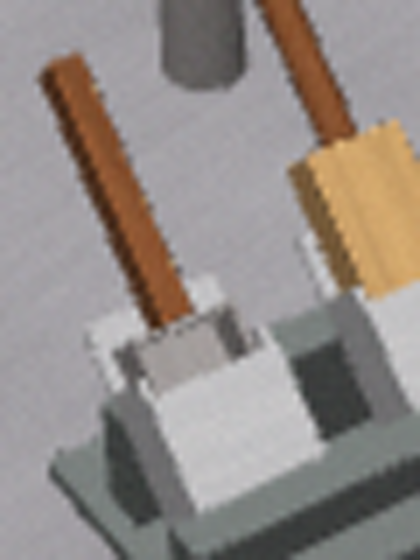

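```bash
python3 - <<'E'
from h import *
np.set_printoptions(suppress=True,precision=1)
S=vision.camera_info('side');ci=vision.camera_info('wrist')
y=np.radians(-16); h=np.array([np.cos(y),np.sin(y),0]);k=np.array([0,0,1.])
o,d0=ray(ci,250.7,137.0);_,d1=ray(ci,205+158/3.5,75+562/3.5)
for pt in (40,43,45,47):
    c,s=np.cos(np.radians(pt)),np.sin(np.radians(pt)); X=c*h+s*k;Z=-s*h+c*k
    D=110*X-20*Z
    t=np.linalg.lstsq(np.c_[-d0,d1],D,rcond=None)[0]
    O=(o+d0*t[0])+35*X-10*Z; 
    O2=(o+d1*t[1])-75*X+10*Z
    print(pt,O,O2,[proj(S,O+a*X+b*Z) for a,b in [(75,10),(-35,10)]])
E
```

```text
40 [518.1 294.4 106.3] [517.9 293.9 106.3] [(np.float64(172.688175358596), np.float64(206.87341524592364)), (np.float64(190.3502459080342), np.float64(243.17390735172106))]
43 [517.1 294.7 108.9] [517.  294.2 108.9] [(np.float64(173.23491621621898), np.float64(205.95537938266196)), (np.float64(190.36081226403581), np.float64(242.9357294977575))]
45 [516.4 294.9 111.2] [516.2 294.4 111.2] [(np.float64(173.62900491651885), np.float64(205.2449769866422)), (np.float64(190.3739749856685), np.float64(242.6390265672193))]
47 [515.5 295.2 113.9] [515.3 294.7 113.9] [(np.float64(174.04688919842727), np.float64(204.45519333631637)), (np.float64(190.39203796679828), np.float64(242.23186613452023))]
```

```bash
python3 - <<'E'
from h import *
np.set_printoptions(suppress=True,precision=1)
S=vision.camera_info('side');T=vision.camera_info('top');ci=vision.camera_info('wrist')
y=np.radians(-16); h=np.array([np.cos(y),np.sin(y),0]);k=np.array([0,0,1.])
b=tri(ray(ci,250.7,137.0),ray(S,189.3,240.7)); print(b)
e=tri(ray(ci,250.2,234),ray(S,176.7,203.6)); print(e)
for p in (45,):
    c,s=np.cos(np.radians(p)),np.sin(np.radians(p)); X=c*h+s*k;Z=-s*h+c*k
    print(b[0]+35*X-10*Z, e[0]-75*X-10*Z, e[0]-75*X)
    for O in ([514.,295,114],[511,295.5,117],[508,296,120]):
        O=np.array(O)
        print(O,[np.round(proj(C,O+a*X+bb*Z),1) for C in (ci,S,T) for a,bb in [(-35,10),(75,10),(75,-10)]])
# holster wall check
E
```

```text
(array([485.6, 305. , 101.2]), np.float64(3.038076842791484))
(array([557.4, 279.2, 177.9]), np.float64(8.99671518485229))
[516.2 296.3 118.8] [513.2 291.9 117.8] [506.4 293.8 124.9]
[514. 295. 114.] [array([250.2, 135.4]), array([250.1, 228.9]), array([250.1, 234.9]), array([190.9, 242.2]), array([174.1, 204.7]), array([172. , 206.6]), array([148.6, 206.9]), array([149.6, 178.8]), array([152. , 174.8])]
[511.  295.5 117. ] [array([249.9, 133.2]), array([249.7, 227.5]), array([249.8, 233.7]), array([191.6, 241.9]), array([174.7, 204.3]), array([172.6, 206.2]), array([148.2, 207.8]), array([149.2, 179.7]), array([151.6, 175.7])]
[508 296 120] [array([249.6, 130.9]), array([249.4, 226.1]), array([249.4, 232.4]), array([192.2, 241.5]), array([175.3, 203.8]), array([173.2, 205.7]), array([147.9, 208.7]), array([148.8, 180.6]), array([151.2, 176.5])]
```

```bash
python3 -m crank '[[[0.2,0,0.5,0,-3,0],[0.6,0,1.8,0,-8,0],[1,0,3.5,0,-14,0],[1.4,0,5.5,0,-20,0],[1.8,0,7.5,0,-26,0],[2.2,0,9.5,0,-32,0],[2.6,0,11.3,0,-38,0],[2.8,0,13,0,-43,0],[2.95,0,13.9,0,-45,0],[2.95,0,13.9,0,-45,0]]]' 0.6
python3 - <<'E'
from h import *
np.set_printoptions(suppress=True,precision=3)
snap('wrist','w6'); s=read_state(); print(s['time'],s['ee_pos'],s['orientation'],s['joint_pos'])
snap('side','s6')
im=cv2.imread('pics/w6.png');cv2.imwrite('pics/w6z.png',cv2.resize(im,(800,600),interpolation=2))
im=cv2.imread('pics/s6.png');cv2.imwrite('pics/s6z.png',cv2.resize(im[130:280,130:330],(800,600)))
E
```

```text
time: 14.3
ee_pos: [555.9, 218.4, 247.0]
orientation: [[-0.761, 0.18, 0.623], [0.118, 0.983, -0.14], [-0.638, -0.033, -0.769]]
force: [0.4, -0.5, 0.2]
opening: 0.6
14.35 [556.245 218.132 248.024] [[-0.76   0.181  0.624]
 [ 0.119  0.983 -0.14 ]
 [-0.639 -0.032 -0.769]] [  58.224  -23.672  -37.356   40.89   -67.314 -171.299]
```

View pics/w6z.png

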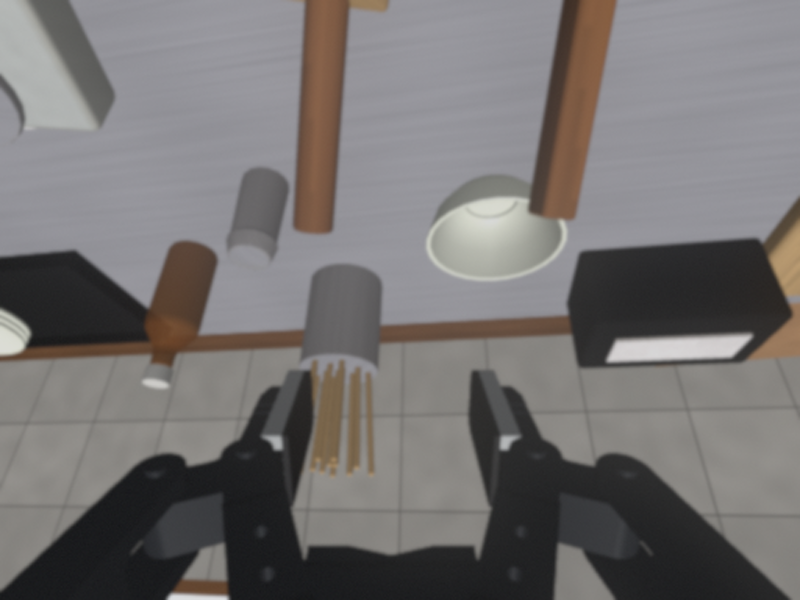

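View pics/s6z.png

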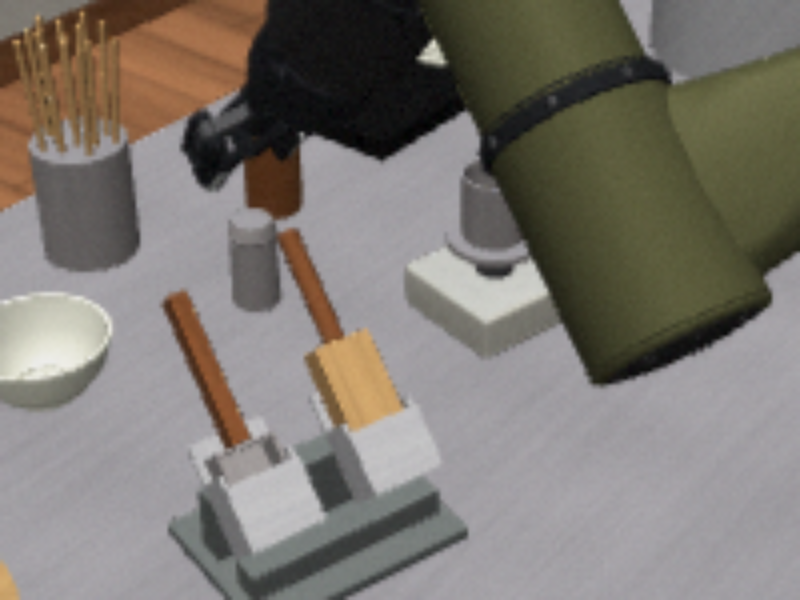

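```bash
cat > rel.py <<'E'
from h import *
from scipy.spatial.transform import Rotation as Ro
np.set_printoptions(suppress=True,precision=2)
y=np.radians(-16); h=np.array([np.cos(y),np.sin(y),0]);k=np.array([0,0,1.])
def des(pitch): # tool pitched forward from down, flipped (y=-scoop y)
    a=np.radians(pitch); z=np.sin(a)*h-np.cos(a)*k; yy=-np.cross(k,h); return np.c_[np.cross(yy,z),yy,z]
def rel(P,Rd):
    s=read_state();R=np.array(s['orientation']);p=np.array(s['ee_pos'])
    return R.T@(np.array(P)-p)/10, Ro.from_matrix(R.T@Rd).as_rotvec(degrees=True)
E
python3 - <<'E'
from rel import *
for pt in (0,20,40,45):
    d,r=rel([478,306,240],des(pt)); print(pt,d,r,np.linalg.norm(r))
E
```

```text
0 [ 7.47  7.17 -5.48] [ -59.19    0.3  -163.72] 174.0887890319981
20 [ 7.47  7.17 -5.48] [ -29.88    1.86 -171.62] 174.21284450583693
40 [ 7.47  7.17 -5.48] [   0.38    3.36 -174.48] 174.51286648896848
45 [ 7.47  7.17 -5.48] [   7.99    3.73 -174.39] 174.61440582575392
```

```bash
python3 -m crank '[[[0.3,0.3,-0.3,0.5,0.2,-10],[0.8,0.8,-0.6,0.9,0.4,-20],[1.2,1.2,-0.9,1.4,0.6,-30],[1.6,1.6,-1.2,1.8,0.8,-40],[2,2,-1.5,2.3,1,-50],[2.4,2.4,-1.8,2.7,1.3,-60],[2.8,2.8,-2.1,3.2,1.5,-70],[3.2,3.2,-2.4,3.7,1.7,-80],[3.6,3.5,-2.6,4.1,1.9,-90],[3.8,3.7,-2.7,4.6,2.1,-100]]]'
python3 - <<'E'
from rel import *
s=read_state(); print(s['joint_pos'])
d,r=rel([478,306,240],des(45)); print(d,r,np.linalg.norm(r))
E
```

```text
time: 15.65
ee_pos: [516.4, 265.4, 242.1]
orientation: [[-0.084, -0.769, 0.634], [-0.975, -0.067, -0.211], [0.204, -0.636, -0.744]]
force: [0.2, -0.4, 0.1]
opening: 0.601
[ 67.2  -20.53 -37.2   43.65 -74.77 -80.35]
[-3.68  2.81 -3.13] [  3.37   1.64 -73.91] 74.00612252065794
```

```bash
python3 -m crank '[[[-0.4,0.3,-0.3,0.5,0.2,-9],[-0.8,0.6,-0.7,0.8,0.4,-18],[-1.3,1,-1.1,1.2,0.6,-27],[-1.8,1.4,-1.5,1.6,0.8,-36],[-2.3,1.8,-2,2,1,-45],[-2.8,2.2,-2.4,2.5,1.2,-54],[-3.2,2.5,-2.8,2.8,1.4,-62],[-3.5,2.7,-3,3.1,1.5,-69],[-3.7,2.8,-3.1,3.4,1.6,-74],[-3.7,2.8,-3.1,3.4,1.6,-74]]]'
python3 - <<'E'
from rel import *
s=read_state(); print(s['joint_pos'])
d,r=rel([476.8,306.1,167.7],des(45)); print(d,r,np.linalg.norm(r))
snap('wrist','w7');snap('side','s7')
im=cv2.imread('pics/w7.png');cv2.imwrite('pics/w7z.png',cv2.resize(im,(800,600),interpolation=2))
E
```

```text
time: 16.9
ee_pos: [478.5, 306.0, 239.9]
orientation: [[0.679, -0.279, 0.68], [-0.2, -0.96, -0.194], [0.707, -0.004, -0.707]]
force: [-0.5, -0.1, 0.1]
opening: 0.6
[ 74.67 -21.04 -39.75  46.43 -77.33 -14.19]
[-5.22  0.07  4.99] [-0.02  0.01 -0.28] 0.27902457805120273
```

View pics/w7z.png

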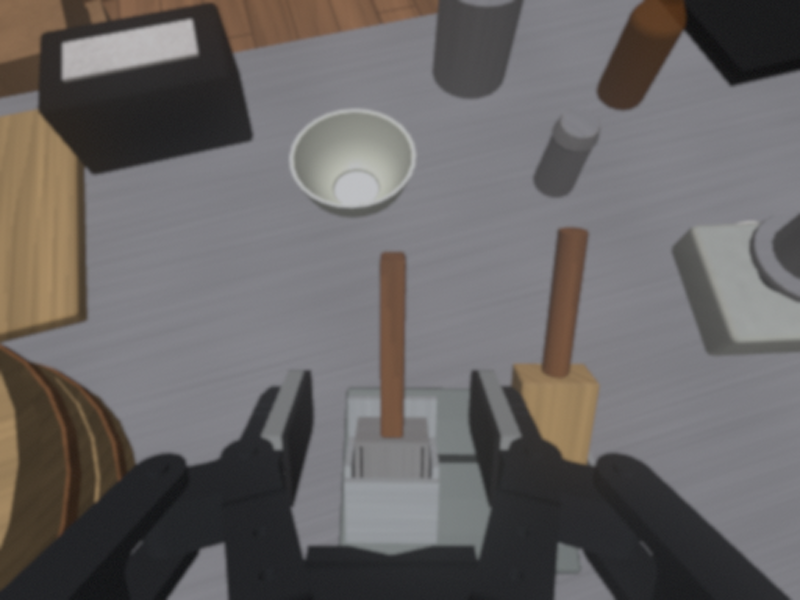

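View pics/s7.png

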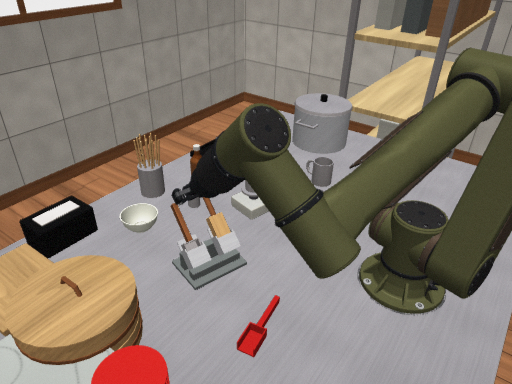

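```bash
python3 - <<'E'
from rel import *
snap('top','t7');print(read_state()['effort'])
E
```

```text
[  0.06 -16.24  34.54   6.37  -0.47  -0.  ]
```

View pics/t7.png

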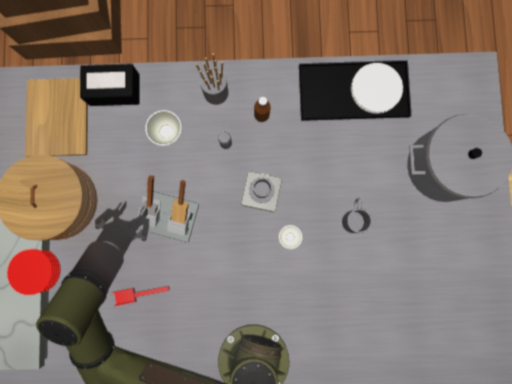

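```bash
python3 - <<'E'
from rel import *
T=vision.camera_info('top');S=vision.camera_info('side')
print(tri(ray(T,92,345),ray(S,325,250)),tri(ray(T,68,312),ray(S,266,130)))
print(tri(ray(T,92,345),ray(S,340,235)))
E
```

```text
(array([105.48, 378.82, 322.96]), np.float64(56.08601597934874)) (array([230.87, 364.37, 512.74]), np.float64(21.838700915813025))
(array([100.66, 364.78, 352.27]), np.float64(79.60380154529165))
```

```bash
python3 -m crank '[[[-0.3,0,0.3,0,0,0],[-1,0,1,0,0,0],[-2,0,1.9,0,0,0],[-3,0,2.9,0,0,0],[-4,0.1,3.8,0,0,0],[-4.7,0.1,4.5,0,0,0],[-5.1,0.1,4.9,0,0,-0.2],[-5.2,0.1,5,0,0,-0.3],[-5.2,0.1,5,0,0,-0.3],[-5.2,0.1,5,0,0,-0.3]]]'
python3 - <<'E'
from rel import *
s=read_state(); print(s['joint_pos'])
d,r=rel([531.2,290.5,111.1],des(45)); print(d,r)
snap('wrist','w8');snap('side','s8')
im=cv2.imread('pics/w8.png');cv2.imwrite('pics/w8z.png',cv2.resize(im,(800,600),interpolation=2))
im=cv2.imread('pics/s8.png');cv2.imwrite('pics/s8z.png',cv2.resize(im[150:300,130:330],(800,600)))
E
```

```text
time: 18.3
ee_pos: [477.1, 305.4, 168.1]
orientation: [[0.68, -0.275, 0.68], [-0.194, -0.962, -0.194], [0.707, 0.0, -0.707]]
force: [0.3, 0.2, -0.3]
opening: 0.596
[ 74.24 -19.57 -46.34  48.22 -71.56 -19.75]
[-0.06 -0.05  7.99] [-0.04 -0.02  0.05]
```

View pics/w8z.png

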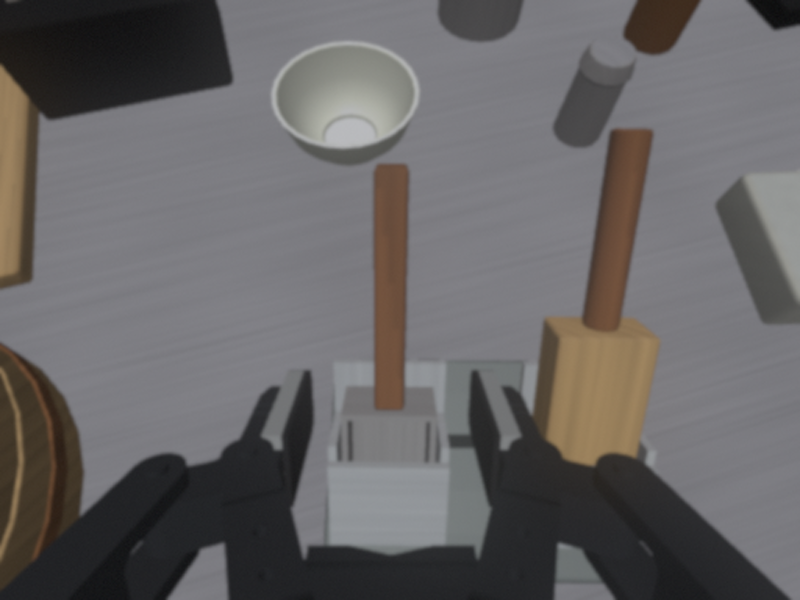

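View pics/s8z.png

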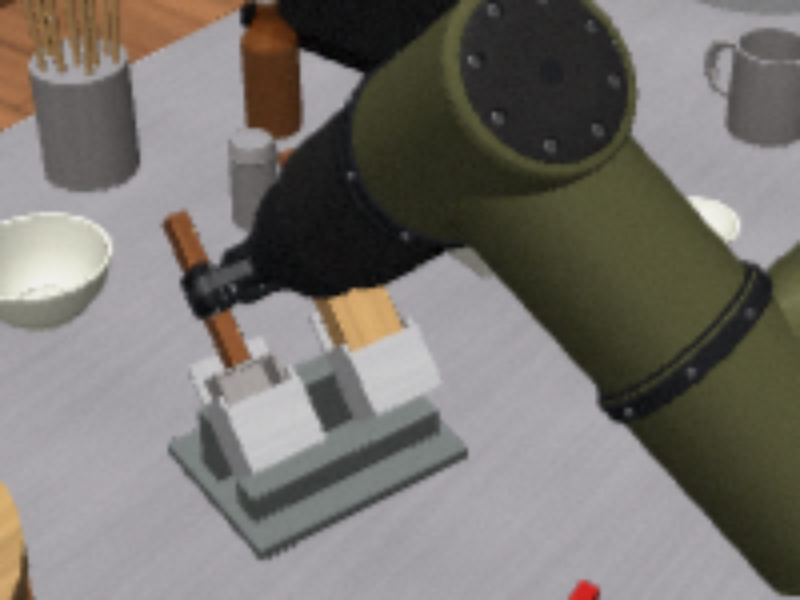

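```bash
python3 - <<'E'
from rel import *
s=read_state();R=np.array(s['orientation']);p=np.array(s['ee_pos']);ci=vision.camera_info('wrist')
f=1.5625
o=R.T@(ci['origin']-p); 
for zf in (65,70,75,80):   # depth of handle top face in tool frame
    r=[]
    for u,v in [(390,410),(391,165),(391,171)]:
        d=R.T@ray(ci,u/f,v/f)[1]; r.append((o+d*(zf-o[2])/d[2])[:2])
    print(zf,r, r[1][0]-r[0][0])
O=R.T@(np.array([515.5,295,116])-p);print('O pred',O)
E
```

```text
65 [array([-51.22,   0.12]), array([65.74,  0.59]), array([63.33,  0.59])] 116.96361981100083
70 [array([-54.48,   0.13]), array([65.32,  0.6 ]), array([62.85,  0.6 ])] 119.79859727623057
75 [array([-57.73,   0.13]), array([64.9 ,  0.62]), array([62.37,  0.62])] 122.63357474146031
80 [array([-60.99,   0.13]), array([64.48,  0.63]), array([61.89,  0.63])] 125.46855220669005
O pred [-8.62 -0.56 64.83]
```

```bash
python3 -m crank '[[[0,0,0.6,0,0,0],[0,0,1.8,0,0,0],[0,0,3.2,0,0,0],[0,0,4.6,0,0,0],[0,0,5.8,0,0,0],[0,0,6.8,0,0,0],[0,0,7.5,0,0,0],[0,0,7.9,0,0,0],[0,0,8,0,0,0],[0,0,8,0,0,0]]]' 0.6
python3 - <<'E'
from rel import *
s=read_state(); print(s['joint_pos'])
snap('wrist','w9')
im=cv2.imread('pics/w9.png');cv2.imwrite('pics/w9z.png',cv2.resize(im,(800,600),interpolation=2))
E
```

```text
time: 19.65
ee_pos: [531.4, 289.9, 111.3]
orientation: [[0.68, -0.274, 0.68], [-0.194, -0.962, -0.194], [0.707, 0.0, -0.707]]
force: [-0.1, 0.5, 0.2]
opening: 0.599
[ 64.97 -13.56 -48.51  53.58 -60.24 -21.16]
```

View pics/w9z.png

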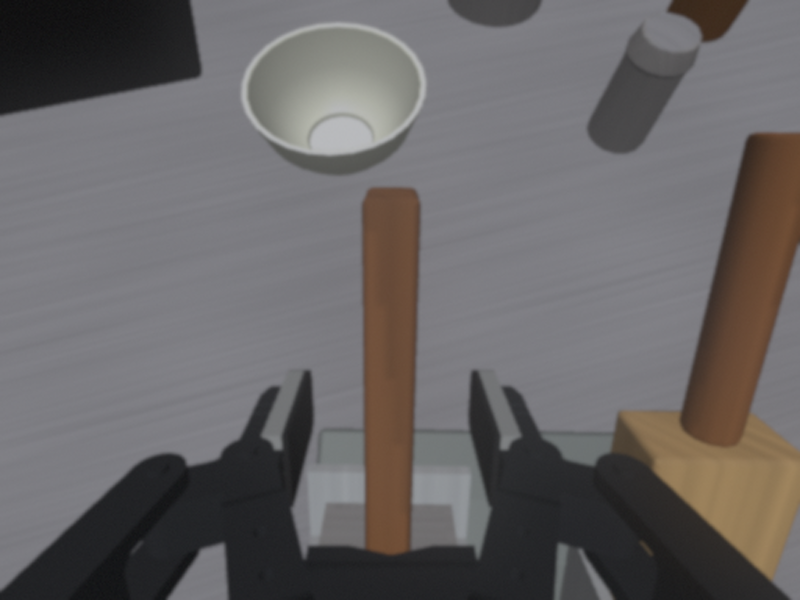

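Handle centred between the pads (u≈390, fingers 310/470), paddle clear on the right. Close.

```bash
python3 -m crank '[[[0,0,0,0,0,0],[0,0,0,0,0,0],[0,0,0,0,0,0],[0,0,0,0,0,0],[0,0,0,0,0,0],[0,0,0,0,0,0],[0,0,0,0,0,0],[0,0,0,0,0,0],[0,0,0,0,0,0],[0,0,0,0,0,0]]]' 0
```

```text
time: 20.95
ee_pos: [531.5, 289.8, 111.2]
orientation: [[0.68, -0.274, 0.68], [-0.194, -0.962, -0.194], [0.707, 0.001, -0.707]]
force: [-3.5, 1.1, 2.7]
opening: 0.152
```

```bash
python3 -m crank '[[[0.5,0,0,0,0,0],[1.5,0,0,0,0,0],[2.9,0,0,0,0,0],[4.4,0,0,0,0,0],[6,0,0,0,0,0],[7.6,0,0,0,0,0],[9.2,0,0,0,0,0],[10.8,0,0,0,0,0],[12.1,0,0,0,0,0],[13,0,0,0,0,0]]]'
python3 - <<'E'
from rel import *
s=read_state(); print(s['time'],s['ee_pos'],s['force'],s['joint_pos'])
snap('wrist','w10');snap('side','s10')
im=cv2.imread('pics/w10.png');cv2.imwrite('pics/w10z.png',cv2.resize(im,(800,600),interpolation=2))
im=cv2.imread('pics/s10.png');cv2.imwrite('pics/s10z.png',cv2.resize(im[120:300,110:350],(800,600)))
E
```

```text
time: 22.2
ee_pos: [620.5, 264.1, 203.6]
orientation: [[0.68, -0.275, 0.68], [-0.194, -0.961, -0.195], [0.707, 0.001, -0.707]]
force: [-0.4, 0.4, -0.4]
opening: 0.149
22.2 [620.49 264.15 203.58] [-0.45  0.43 -0.44] [ 54.82 -10.2  -35.65  51.13 -59.11  -6.26]
```

View pics/w10z.png

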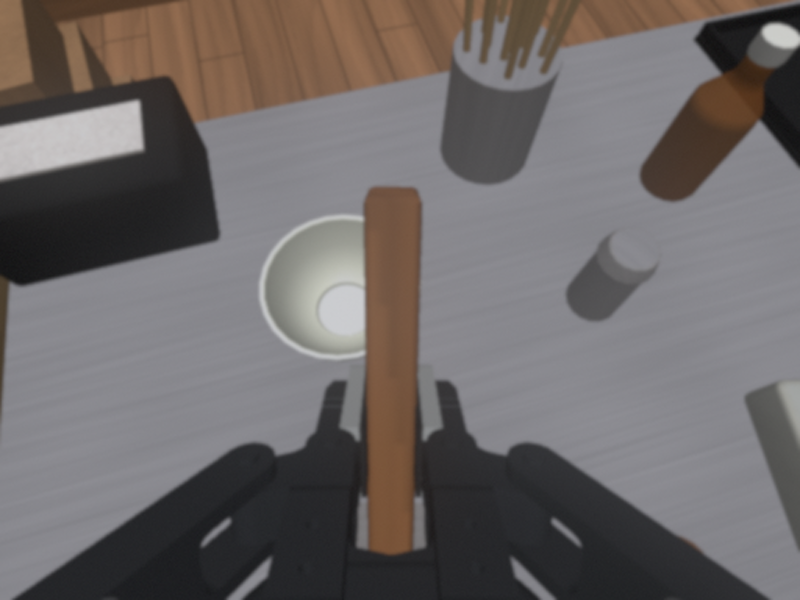

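View pics/s10z.png

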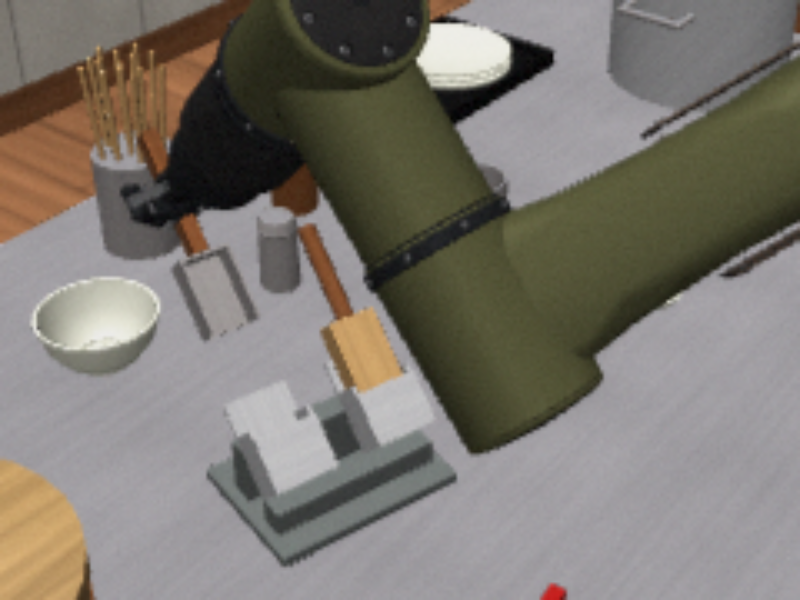

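```bash
python3 - <<'E'
from rel import *
print(rel([615,215,265],des(0)))
E
```

```text
(array([ 4.92,  4.89, -3.73]), array([ -0.01, -45.04,   0.02]))
```

```bash
python3 -m crank '[[[0.3,0.2,-0.3,0,-2,0],[0.8,0.6,-0.7,0,-6,0],[1.4,1.2,-1.2,0,-12,0],[2,1.9,-1.7,0,-18,0],[2.7,2.6,-2.2,0,-24,0],[3.4,3.3,-2.7,0,-30,0],[4,3.9,-3.1,0,-36,0],[4.5,4.5,-3.5,0,-41,0],[4.8,4.8,-3.7,0,-44,0],[4.9,4.9,-3.7,0,-45,0]]]'
python3 - <<'E'
from rel import *
s=read_state(); print(s['joint_pos'])
print(rel([601,-61.5,265],des(0)))
snap('side','s11')
E
```

```text
time: 23.55
ee_pos: [615.0, 214.9, 263.4]
orientation: [[0.961, -0.275, -0.001], [-0.275, -0.961, -0.001], [-0.001, 0.001, -1.0]]
force: [0.1, -0.3, -1.9]
opening: 0.155
[ 36.82  10.63  17.21   0.01 -96.66  37.19]
(array([ 6.27, 26.95, -0.13]), array([0.07, 0.04, 0.01]))
```

View pics/s11.png

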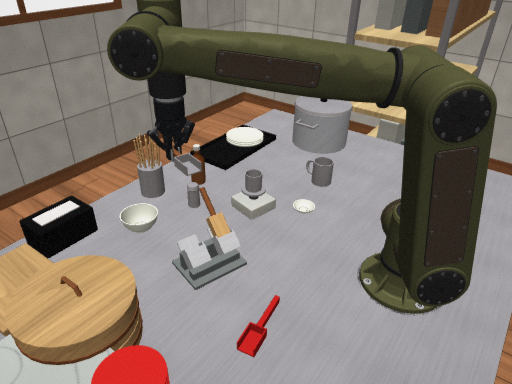

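Scoop is out and level, open side up. Crossing to above the cup at this height.

```bash
python3 -m crank '[[[0.2,1,0,0,0,0],[0.8,3.5,0,0,0,0],[1.6,7,0,0,0,0],[2.5,10.8,0,0,0,0],[3.4,14.6,0,0,0,0],[4.3,18.4,0,0,0,0],[5.1,22,0,0,0,0],[5.8,25,0,0,0,0],[6.2,26.6,0,0,0,0],[6.3,27,0,0,0,0]]]'
python3 - <<'E'
from rel import *
s=read_state(); print(s['joint_pos'])
print(rel([601,-61.5,161],des(0)))
snap('side','s12');snap('top','t12');snap('wrist','w12')
im=cv2.imread('pics/s12.png');cv2.imwrite('pics/s12z.png',cv2.resize(im[90:240,160:360],(800,600)))
im=cv2.imread('pics/t12.png');cv2.imwrite('pics/t12z.png',cv2.resize(im[125:245,190:350],(800,600)))
E
```

```text
time: 24.85
ee_pos: [600.5, -62.9, 264.3]
orientation: [[0.961, -0.276, 0.001], [-0.276, -0.961, -0.001], [0.001, 0.001, -1.0]]
force: [-0.1, 0.9, -0.0]
opening: 0.153
[ 13.05   3.21   9.21   0.06 -95.99  60.95]
(array([-0.  , -0.15, 10.33]), array([ 0.04, -0.04, -0.01]))
```

View pics/s12z.png

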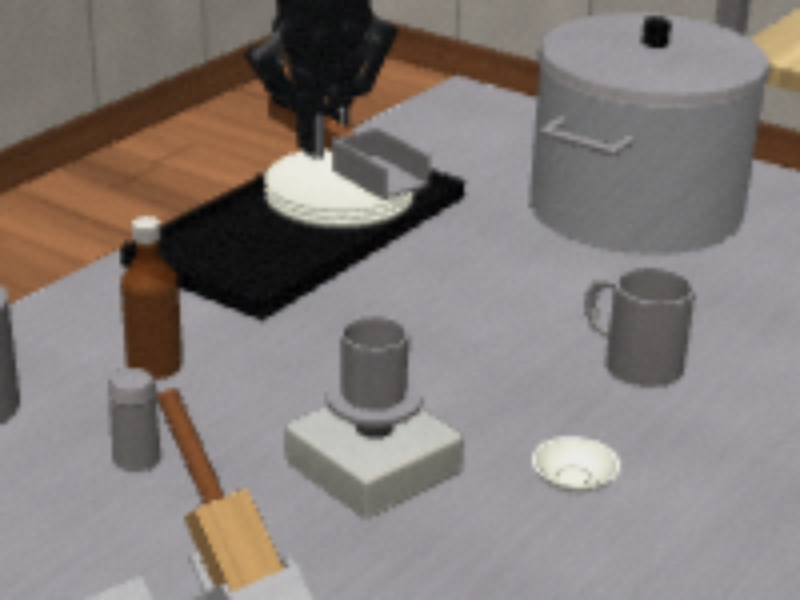

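View pics/t12z.png

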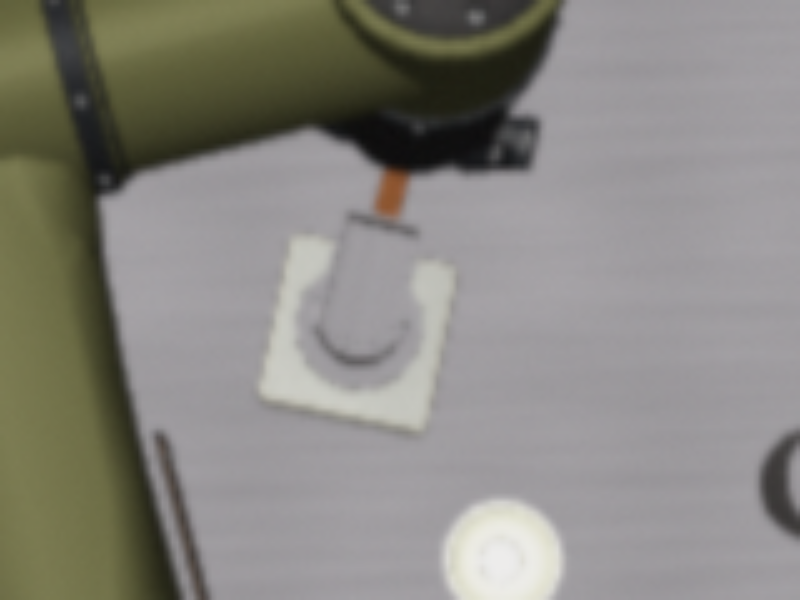

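```bash
python3 -m crank '[[[0,0,0.5,0,0,0],[0,-0.1,1.6,0,0,0],[0,-0.1,3,0,0,0],[0,-0.15,4.6,0,0,0],[0,-0.15,6.2,0,0,0],[0,-0.15,7.7,0,0,0],[0,-0.15,8.9,0,0,0],[0,-0.15,9.7,0,0,0],[0,-0.15,10.1,0,0,0],[0,-0.15,10.3,0,0,0]]]'
python3 - <<'E'
from rel import *
s=read_state(); print(s['joint_pos'])
snap('side','s13');snap('top','t13');snap('wrist','w13')
im=cv2.imread('pics/s13.png');cv2.imwrite('pics/s13z.png',cv2.resize(im[130:220,200:320],(800,600),interpolation=2))
im=cv2.imread('pics/t13.png');cv2.imwrite('pics/t13z.png',cv2.resize(im[145:235,210:330],(800,600),interpolation=2))
im=cv2.imread('pics/w13.png');cv2.imwrite('pics/w13z.png',cv2.resize(im,(800,600),interpolation=2))
E
```

```text
time: 26.25
ee_pos: [601.6, -60.5, 161.3]
orientation: [[0.962, -0.275, 0.001], [-0.275, -0.962, -0.001], [0.001, 0.001, -1.0]]
force: [0.0, -0.1, -0.9]
opening: 0.155
[ 13.26   3.15  -1.57   0.06 -85.26  60.8 ]
```

View pics/s13z.png

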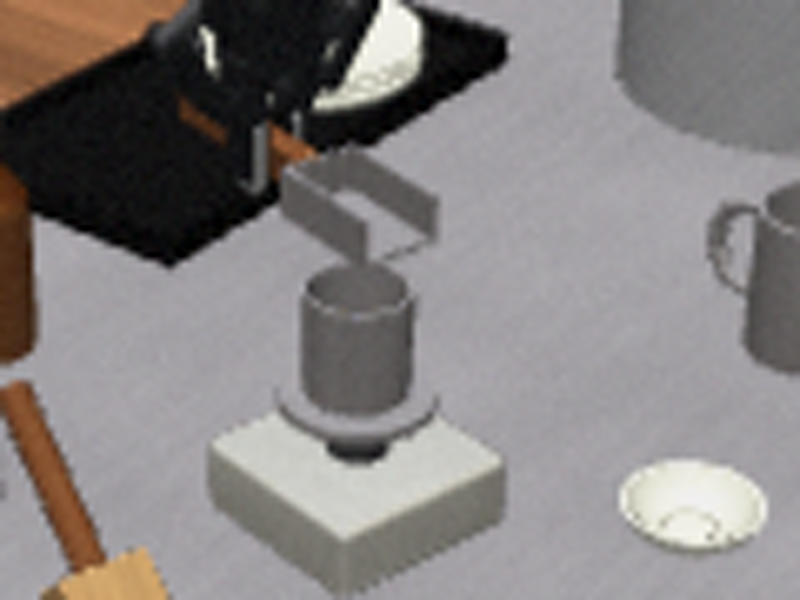

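View pics/t13z.png

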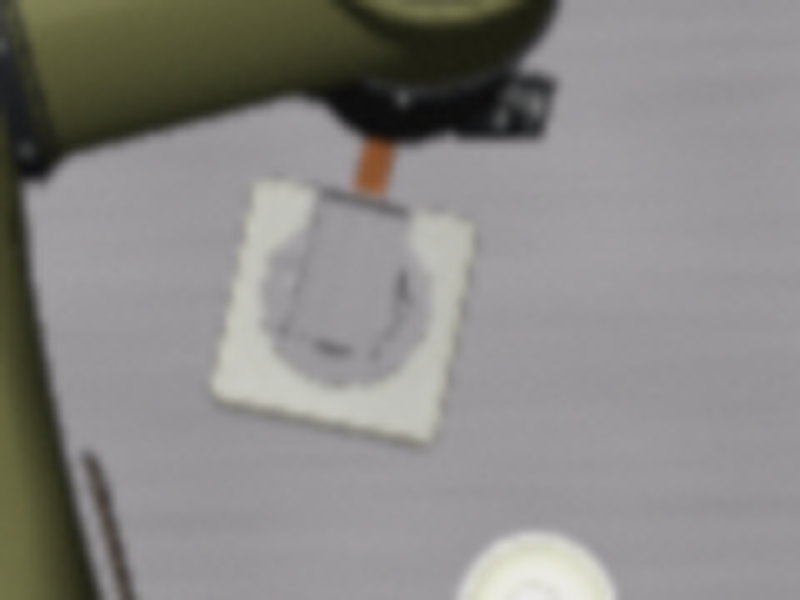

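View pics/w13z.png

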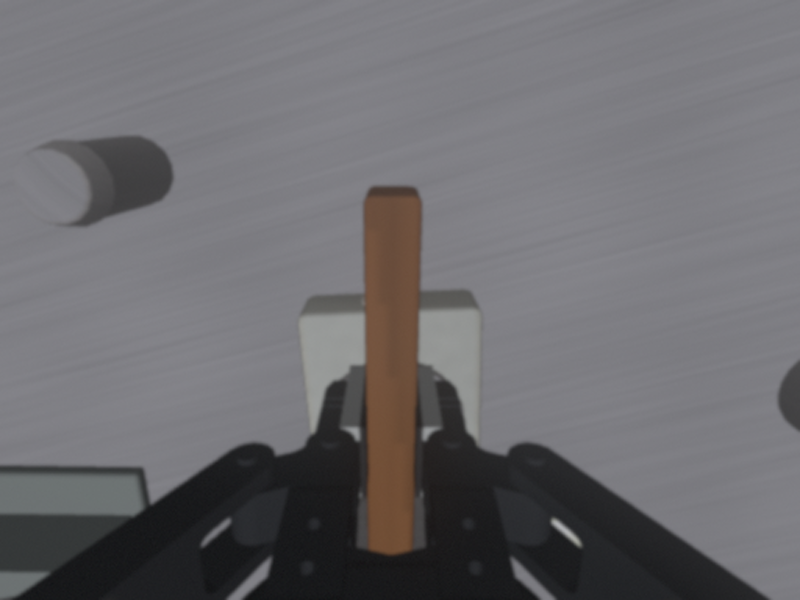

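```bash
python3 - <<'E'
from rel import *
T=vision.camera_info('top');S=vision.camera_info('side')
g=lambda u,v:(210+u/6.667,145+v/6.667); q=lambda u,v:(200+u/6.667,130+v/6.667)
p=np.array(read_state()['ee_pos']); O=p-8.3*h+[0,0,16]; tr=O-67.5*h-13*k
print('trough pred',tr, 'rear',O-35*h,'front',O-100*h)
print('rear',onz(T,*g(365,201),190),'front',onz(T,*g(330,348),165),onz(T,*g(330,348),190))
print('front bottom tri', tri(ray(T,*g(330,348)),ray(S,*q(401,251))))
print('rim side centre',onz(S,*q(357,291),134), 'pan', onz(S,*q(358,398),76))
yy=np.cross(k,h)
for a,b,c in [(-100,22,-13),(-100,-22,-13),(-100,22,13),(-35,22,13),(-100,-22,13)]:
    u,v=proj(S,O+a*h+b*yy+c*k); print((a,b,c),(u-200)*6.667,(v-130)*6.667)
E
```

```text
trough pred [528.7  -39.6  164.45] rear [559.94 -48.56 177.45] front [497.46 -30.65 177.45]
rear [556.5  -49.06 190.  ] front [496.48 -32.71 165.  ] [494.05 -32.19 190.  ]
front bottom tri (array([496.97, -31.99, 170.14]), np.float64(2.33443029240464))
rim side centre [528.36 -39.16 134.  ] pan [523.76 -35.73  76.  ]
(-100, 22, -13) 363.8824118568849 276.2273638867698
(-100, -22, -13) 436.70793932296255 249.25521766341782
(-100, 22, 13) 365.1235410093948 227.34523942034875
(-35, 22, 13) 281.3011990832615 173.86999492001607
(-100, -22, 13) 438.7392215437968 200.9547379291064
```

```bash
python3 -m crank '[[[0,0,0.2,0,0,0],[0,0,0.5,0,0,0],[0,0,0.9,0,0,0],[0,0,1.2,0,0,0],[0,0,1.4,0,0,0],[0,0,1.5,0,0,0],[0,0,1.5,0,0,0],[0,0,1.5,0,0,0],[0,0,1.5,0,0,0],[0,0,1.5,0,0,0]]]'
python3 - <<'E'
from rel import *
s=read_state(); print(s['time'],s['dq'],s['force'])
snap('side','s14')
im=cv2.imread('pics/s14.png');cv2.imwrite('pics/s14z.png',cv2.resize(im[110:260,160:360],(800,600),interpolation=2))
E
```

```text
time: 27.65
ee_pos: [601.4, -60.5, 146.1]
orientation: [[0.962, -0.275, 0.0], [-0.275, -0.962, -0.001], [0.0, 0.001, -1.0]]
force: [-0.1, 0.5, -0.8]
opening: 0.157
27.65 [-0.02  0.02  0.05 -0.03  0.03  0.01] [-0.12  0.51 -0.78]
```

View pics/s14z.png

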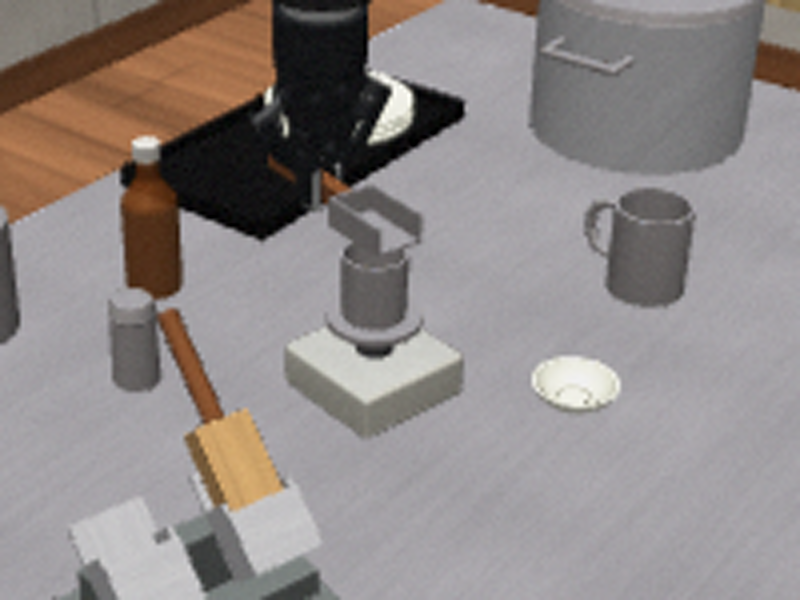

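The scoop is level and open side up, with its trough over the cup and about 20 mm above the rim. The arm is still, and the paddle and bystanders are where they were.

```bash
python3 -c "
from cell import env
print(env.finish_job())"
```

```text
the job is handed in; nothing more can be done
None
```

The cup is standing on the scale's pan and released, and the scoop is held level above it with its open side up. I handed the job in at about 27.7 s of the 58 s allowed; the interface gave no verdict.

**What I did:** I placed the cup on the pan and let go. I then gripped the scoop square to its handle, pulled it 130 mm straight out of the pocket, levelled it and brought it over the cup.

**Last checks:**
- **Cup:** upright on the pan, about 2 mm from its centre.
- **Trough, sideways:** about 1–2 mm from the cup's axis.
- **Trough, height:** the underside is roughly 15–21 mm above the rim. The hand-pose estimate says about 15 mm and the two camera views say about 21 mm; both are well within the 3–80 mm allowed.
- **Arm and grip:** joint speeds were near zero and the outside force was about 1 N (noise). The fingers stood at about 13 mm, against the 14 mm handle, so the grip held.
- **Everything else:** the paddle and the bystanders in the last side view looked unmoved. I checked the bowl, which that view leaves out, only in earlier pictures.

**One thing went wrong on the way:** my first tilt towards the scoop ran into the last joint's range, and the arm stopped short without touching anything. I redid the approach with the hand turned half round.

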